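Roll the can onto the checkout scanner until its barcode faces the glass

ROBOT

A 6-joint arm with a two-finger parallel gripper is mounted at the origin on the work surface. World frame = base frame: x ahead of the robot, y to its left, z up, the work surface at z = 0. Lengths are in m, angles in rad, forces in N, time in s.
With the tool pointing down it reaches from about 0.225 to 0.875 m from the base axis. Payload 3.4 kg.
Tool frame: the origin (TCP) lies midway between the tips of the shut fingers; the grasp point (between the pads) lies 19 mm behind it; z points along the fingers, y is the line along which they close (so a half turn about z gives the same grasp; the last joint's range is limited). The gripper opens to 85 mm and grips with 20 to 120 N. Pads are 22 mm wide; open, the fingers measure 114 mm over their backs; the gripper's body (76 mm by 85 mm) begins 54 mm behind the grasp point. The pads swing forward as they close: fully open they stand 13 mm farther back than shut.
Start: joints at [1.035, 0.276, 1.505, -0, 1.361, -0.121], TCP at [0.232, 0.526, 0.231] pointing down, gripper open.
Joint ranges: [-2.89, 2.89], [-0.75, 2.08], [0.22, 2.7], [-1.18, 4.32], [0.11, 2.71], [-2.7, 2.7]. Speed limits (rad/s): [2.57, 2.57, 3.14, 3.14, 3.14, 3.14].

INTERFACE

Orientations are given as a unit quaternion [w, x, y, z].
In Python, from rig import * gives the robot as it stands.
- The arm moves only by the tool apply_moves, never from a script. Its argument "steps" is one flat list of numbers, 4 for each row, row after row: the shift along the world's x, y, z in cm, then the turn about the world's z in degrees. A call has 1 to 8 rows; each row is the pose to reach, as a shift and turn from the pose commanded when the call began; what a row does not reach only later rows make up. A row lasts 1/12 s, in which the tool goes at most 41.7 mm and 7.16 degrees, less where a joint would pass 70% of its speed; a pose out of reach is approached as far as the arm can. A call with a gripper value outside its range is refused whole. "jaw" is the closure in counts, from 0 (fully open) to 255 (shut), set as the call begins (left out, the last holds). The fingers move at their own pace and stop on an object; "newtons" is the grip in N (left out, the last holds). Time passes only in rows, so rows that repeat a pose let the fingers close. It gives the time, the measured TCP pose, the force, the opening and the grip force at its end, in the units of the state.
- get_state(): the state, without advancing time (a new reading comes with each control period).
- get_image(name): name is "scene" or "top" or "wrist"; returns the picture (420x560x3 uint8, red, green, blue); there is no depth.
- calibration(name): a dict with "fx", "fy", "cx", "cy" (pixels), "xyz" and "rotation" of the camera in the world. Camera axes: x right, y up, looking along -z (the intrinsics and any distortion apply to the point x, -y, -z); pixel columns grow to the right and rows downward; lengths in m; the calibration is good to about 2 mm. A picture is of the moment at which its call begins: read the wrist's pose just before it. calibration takes no time and is no camera call; for the wrist camera it gives the pose at the moment of the call.
- sign_off(): hands the job in; it is judged then, once.
The state is a dict: "clock": time; "qpos": joint angles; "qd": joint speeds; "effort": joint torques, N m; "position": TCP position; "ee_rot": TCP orientation; "contact_force": force on the tool from outside, world axes, zero at the start; "moment": the same for the moment, N m; "width": finger opening in m; "gripper_force": force on a finger pad.
Only numpy, scipy, OpenCV 4.12 (cv2) and the standard library are available. Lean on these libraries where they do the work, as an engineer would, in place of code of your own. Each camera call takes 0.05 s, during which the arm holds its last target. There are 200 camera calls.

TASK

Scan the red drink can that lies on the checkout counter: with your fingertips on top of it, roll it to the right onto the dark scanner glass until its barcode faces straight down at the glass, and leave it lying there at rest. Do not grip it, lift it or push it from low down, and do not disturb the other goods.

Things in the scene. Friction and masses are not known exactly. Their poses are not given: they have to be found in the camera images.
- can: red drink can lying on its side, radius 33 mm, 164 mm long, 0.35 to 0.65 kg. Origin: its middle, on its axis, 33 mm up; x runs along its axis, roughly away from the robot (y and z turn as it rolls and are not tied to the barcode). Rolls without slip on the level, bump-free counter, 33 mm per radian, when a fingertip pressed on its top moves across; let go slowly, it stops in a few mm and stays.
- barcode (a point): centre of the white patch with black bars (44 mm along the can, 32 mm around it), on the can's skin 33 mm from its axis, half-way along. z points straight out of the can there, x along its axis. At the start it faces up, 0 to 52 degrees to the left or 0 to 29 to the right of straight up. A white oval emblem (84 mm long) is printed exactly opposite, so it faces up when the barcode faces down.
- glass (a point): centre of the scanner's dark glass, flush with the counter (height 0): 130 mm along x (away from the robot), 160 mm along y (left), in a 250 mm square steel plate. Behind, 136 to 220 mm along x, stands its black tower, 250 mm wide, 92 mm tall. The can starts 95 to 125 mm to the left, axis roughly along x; rolled right until the barcode first faces down, the barcode is over the glass.
- bottle_a: upright cola bottle with red label and cap, 64 mm across, 226 mm tall, waiting on the belt; origin at the centre of its underside. Leave alone.
- bottle_b: a second, like bottle_a; origin at the centre of its underside. Leave alone.
- tube: upright green and yellow snack tube, 74 mm across, 231 mm tall, waiting on the belt; origin at the centre of its underside. Leave alone.
- tin: upright green food tin, 75 mm across, 80 mm tall, already scanned, right of the scanner; origin at the centre of its underside. Leave alone.
- blue_can: upright blue drink can, 66 mm across, 115 mm tall, already scanned, right of the scanner; origin at the centre of its underside. Leave alone.
- carton: upright orange juice carton, 45 x 60 mm, 105 mm tall, already scanned, right of the scanner; origin at the centre of its underside. Leave alone.
- gum_box: blue and white box of gum lying flat, 50 x 85 x 32 mm, left of the scanner and nearer to the robot; origin at the centre of its underside. Leave alone.

How it is judged:
On the way:
1. the fingertips rest on the top of the can (contact force between the fingers and can above 0.5 N and height (world z) of the grasp point above 0.06 m).
At the end, for the whole second after the job is handed in: the can lies still on its side with its barcode facing down (within about 28 degrees of straight down: the patch's centre is less than 4 mm above the glass) and the patch's centre over the glass, at least 10 mm inside its edges (height (world z) of barcode below 0.004 m and x of barcode in the frame of glass between -0.055 and 0.055 m and y of barcode in the frame of glass between -0.07 and 0.07 m and height (world z) of can below 0.037 m and linear speed of can below 0.01 m/s and angular speed of can below 0.3 rad/s); the robot touches nothing.
It fails at once if the can is lifted (its middle more than 8 mm above where it lay) or stood up (height (world z) of can above 0.041 m).
It fails at once if the can is gripped or pushed from low down: the fingers touch it while the grasp point is less than 55 mm above the counter (the fingertips near or below half the can's height) (contact force between the fingers and can above 0.5 N and height (world z) of the grasp point below 0.055 m).
It fails at once if another article is disturbed (moved more than 15 mm) (distance of any of bottle_a, bottle_b, tube, tin, blue_can, carton, gum_box from where it was at the start of the episode above 0.015 m).
It also fails if it takes over 56 s, if anything falls off the work surface, if the arm or the gripper's body presses on something with over 40 N, if the wrist force passes 120 N, or if a joint passes its speed limit or range.

## Working session

There is one attempt and no reset: what is moved stays moved. The work goes in short steps, Python scripts to look and compute and a tool call to move; the robot and the scene stay as the last step left them, time stands still between calls to the robot, and variables do not carry over. Pictures are saved under pics/ and viewed, at most 10 in all, crops included, and the job is handed in when it is done.

Besides the shell and the picture viewer there is one more tool, called by a JSON object that holds its "method" and its "body". apply_moves: Moves the arm, as the interface text tells. Its arguments: {"type":"object","properties":{"steps":{"type":"array","items":{"type":"number"}},"jaw":{"type":"number"},"newtons":{"type":"number"}},"required":["steps"]}

```bash
mkdir -p pics
python3 - <<'E'
from rig import *
import cv2
s=get_state();print(s)
for n in("top","scene"):
    im=get_image(n);cv2.imwrite(f"pics/{n}0.png",im[:,:,::-1]);print(n,calibration(n))
E
```

```text
{'clock': 0.0, 'qpos': array([ 1.03498996e+00,  2.76632995e-01,  1.50615664e+00,  3.52563001e-06,
        1.36069225e+00, -1.20987616e-01]), 'qd': array([-0.0006481 ,  0.00195684,  0.00048341,  0.00125987,  0.00134443,
        0.00115276]), 'effort': array([-1.33890262e-03, -4.16776371e+01, -2.45799816e+01, -2.56282556e-04,
        1.14843503e-02,  1.53212994e-05]), 'position': array([0.23146137, 0.5257724 , 0.23040868]), 'ee_rot': array([-3.06294646e-04,  2.05925762e-01,  9.78567161e-01, -8.93579570e-04]), 'contact_force': array([ 0.12564044, -0.61004864,  0.70059623]), 'moment': array([-0.0362014 , -0.01994961,  0.02816495]), 'gripper_force': 0.0, 'width': 0.08541844211761869}
top {'fx': 517.052321306454, 'fy': 517.052321306454, 'cx': 274.55018925124193, 'cy': 203.16716928688786, 'xyz': array([0.39169285, 0.03700859, 1.50787715]), 'rotation': array([-0.69542249, -0.04287196,  0.02428458,  0.7169099 ])}
scene {'fx': 526.6587793232382, 'fy': 526.6587793232382, 'cx': 283.5839832145672, 'cy': 208.0808784738638, 'xyz': array([ 1.62183837, -0.0784875 ,  0.83397659]), 'rotation': array([0.6619582 , 0.34612594, 0.31004571, 0.58811549])}
```

View pics/top0.png

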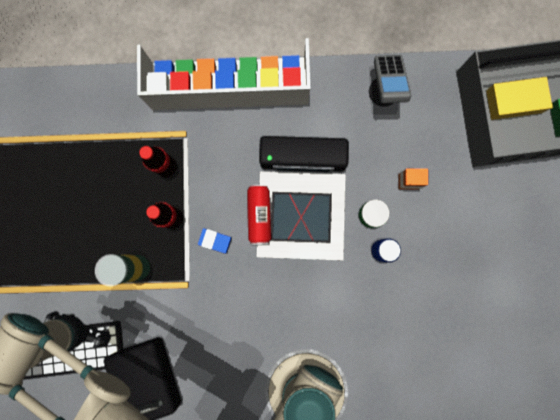

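View pics/scene0.png

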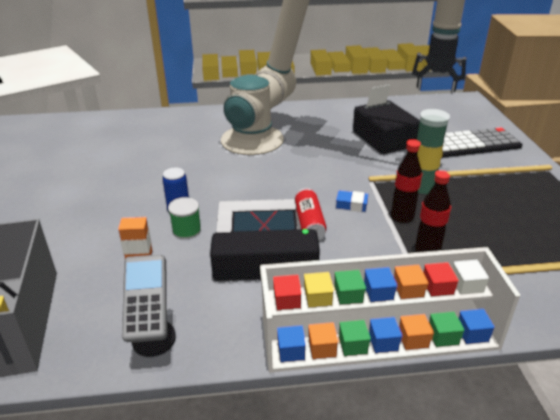

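The top view shows the can at about (259,214) with its barcode at (262,214), and the glass centre at (301,217). The tower is at (304,154), the gum box at (214,240) and the tin at (375,213). The scene view agrees with this. Next I turn these pixels into positions.

```bash
cat > h.py <<'E'
import numpy as np, cv2
from scipy.spatial.transform import Rotation as R
def ray(c,u,v):
    q=np.array(c["rotation"]); r=R.from_quat(q[[1,2,3,0]])
    return np.array(c["xyz"]),r.apply([(u-c["cx"])/c["fx"],-(v-c["cy"])/c["fy"],-1])
def onplane(c,u,v,z):
    o,d=ray(c,u,v); return o+d*(z-o[2])/d[2]
def proj(c,p):
    q=np.array(c["rotation"]); x=R.from_quat(q[[1,2,3,0]]).inv().apply(np.array(p)-c["xyz"])
    return c["cx"]+c["fx"]*x[0]/-x[2], c["cy"]-c["fy"]*x[1]/-x[2]
def red(im):
    a=im.astype(int); return ((a[...,0]>110)&(a[...,1]<70)&(a[...,2]<80)).astype(np.uint8)
def big(m,box=None):
    if box: k=np.zeros_like(m);k[box[1]:box[3],box[0]:box[2]]=1;m=m*k
    cs,_=cv2.findContours(m,cv2.RETR_EXTERNAL,cv2.CHAIN_APPROX_NONE); return max(cs,key=cv2.contourArea)
E
python3 - <<'E'
from h import *
from rig import calibration
c=calibration("top"); im=cv2.imread("pics/top0.png")[:,:,::-1]
k=big(red(im),(235,175,285,255)); print("can rect px",cv2.minAreaRect(k))
rc=cv2.boxPoints(cv2.minAreaRect(k))
P=np.array([onplane(c,u,v,.033) for u,v in rc]);print(P.round(3),P.mean(0).round(3))
h=cv2.convexHull(k); m=np.zeros(im.shape[:2],np.uint8);cv2.fillConvexPoly(m,h,1)
w=((im.min(2)>90)&(m>0)).astype(np.uint8);kb=big(w,(245,195,275,235));(u,v),sz,_=cv2.minAreaRect(kb)
print("bar px",u,v,sz,onplane(c,u,v,.064).round(3))
a=im.astype(int)
# dark glass
d=((a.max(2)<95)).astype(np.uint8);kg=big(d,(265,188,338,248));r=cv2.boundingRect(kg);print("glass",cv2.minAreaRect(kg),[onplane(c,*p,0).round(3)[:2] for p in cv2.boxPoints(cv2.minAreaRect(kg))])
wp=(a.min(2)>190).astype(np.uint8);kp=big(wp,(245,165,352,268));print("plate",cv2.minAreaRect(kp),[onplane(c,*p,0).round(3)[:2] for p in cv2.boxPoints(cv2.minAreaRect(kp))])
for n,p,z in(("tower fl",(260,166),.092),("tower fr",(348,168),.092),("tin",(375,213),.08),("gum",(214,240),.032),("cross",(301,217),0)):print(n,onplane(c,*p,z).round(3))
E
```

```text
can rect px ((257.9999694824219, 214.49998474121094), (54.99999237060547, 21.999996185302734), 90.0)
[[0.582 0.152 0.033]
 [0.58  0.088 0.033]
 [0.422 0.093 0.033]
 [0.424 0.156 0.033]] [0.502 0.122 0.033]
bar px 261.0 214.0 (16.0, 12.0) [0.501 0.112 0.064]
glass ((299.8289794921875, 216.95960998535156), (60.584686279296875, 48.31611251831055), 1.9749339818954468) [array([0.429, 0.095]), array([0.57 , 0.086]), array([ 0.558, -0.091]), array([ 0.417, -0.081])]
plate ((301.3367004394531, 215.5181884765625), (86.34120178222656, 86.06427001953125), 2.070030689239502) [array([0.381, 0.131]), array([0.633, 0.115]), array([ 0.615, -0.138]), array([ 0.365, -0.118])]
tower fl [0.632 0.11  0.092]
tower fr [ 0.618 -0.133  0.092]
tin [ 0.492 -0.203  0.08 ]
gum [0.433 0.25  0.032]
cross [ 0.493 -0.001  0.   ]
```

{"method": "apply_moves", "body": {"steps": [0, 0, 4, 0, 0, 0, 6, 0, 2.3, -3.2, 6, 4, 4.6, -6.4, 6, 8, 6.9, -9.6, 6, 12, 9.2, -12.8, 6, 16, 11.5, -16, 6, 20, 13.8, -19.2, 6, 22], "jaw": 255, "newtons": 40}}

```text
clock: 0.77
position: [0.3702, 0.3326, 0.291]
ee_rot: [-0.0, 0.014, 1.0, -0.0]
contact_force: [0.9, -0.4, -0.5]
width: 0.0003
gripper_force: 0.0
```

{"method": "apply_moves", "body": {"steps": [2.3, -3, 0, 0, 4.6, -6, 0, 0, 6.9, -9, 0, 0, 9.2, -12, 0, 0, 11.5, -15, 0, 0, 12.5, -17, 0, 0, 12.5, -17, 0, 0, 12.5, -17, 0, 0]}}

```text
clock: 1.43
position: [0.4949, 0.1633, 0.2907]
ee_rot: [-0.001, 0.017, 1.0, 0.0]
contact_force: [-0.1, 0.4, 0.2]
width: 0.0001
gripper_force: 0.0
```

Run:
```python
from rig import *
import cv2,numpy as np
from h import *
s=get_state();c=calibration("wrist");im=get_image("wrist");t=get_image("top")
print(s["clock"],s["position"],s["ee_rot"],s["contact_force"],s["width"]);print(c)
cv2.imwrite("pics/w1.png",im[:,:,::-1]);cv2.imwrite("pics/t1.png",t[:,:,::-1]);np.save("w1c.npy",c,allow_pickle=True)
```

```text
1.4333 [0.49492628 0.16328561 0.29067062] [-8.27246909e-04  1.68164056e-02  9.99858244e-01  1.29056926e-04] [-0.06341032  0.38459396  0.22700426] 5.072313491615248e-05
{'fx': 330.525574025745, 'fy': 330.525574025745, 'cx': 278.901654167498, 'cy': 206.29535306045236, 'xyz': array([0.42970887, 0.16530386, 0.43332336]), 'rotation': array([ 0.71269698, -0.09510537, -0.09156475,  0.68893678])}
```

View pics/w1.png

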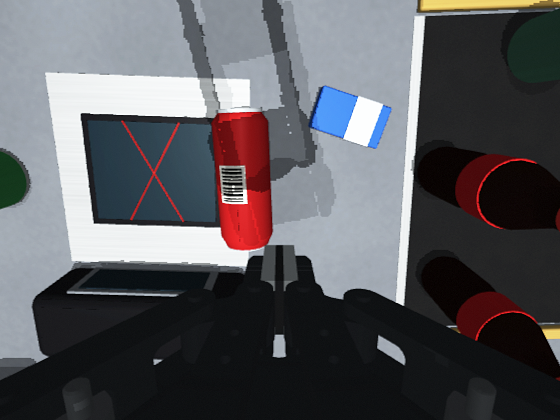

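The wrist view (image up points towards the robot, image left is world right) shows the can at columns 215–271, rows 107–248. The barcode is centred near (232,185), left of the can's middle, which means to the right in the world. The glass centre is near (153,170).

```bash
cat >> h.py <<'E'
def canfit(im,c,rows,uspan,yaw=0.):
    """axis points (x,y) from red edges of each row, bisector of tangent rays in the plane across the axis"""
    m=red(im); a=np.array([np.cos(yaw),np.sin(yaw),0]); t=np.array([-np.sin(yaw),np.cos(yaw),0]); out=[]
    for v in rows:
        us=np.where(m[v,uspan[0]:uspan[1]])[0]+uspan[0]
        if len(us)<10: continue
        ds=[]
        for u in (us[0]-.5,us[-1]+.5):
            o,d=ray(c,u,v); ds.append(np.array([d@t,d[2]])/np.hypot(d@t,d[2]))
        b=ds[0]+ds[1]; s=o@t+b[0]*(.033-o[2])/b[1]
        half=np.arccos(ds[0]@ds[1])/2; rad=np.sin(half)*np.hypot(s-o@t,o[2]-.033)
        out.append((onplane(c,us.mean(),v,.066)@a,s,rad))
    return np.array(out)
def skin(c,u,v,s,yaw=0.):
    """ray against cylinder: point and angle right(-y) of straight up"""
    t=np.array([-np.sin(yaw),np.cos(yaw),0]);o,d=ray(c,u,v);o2=np.array([o@t-s,o[2]-.033]);d2=np.array([d@t,d[2]])
    A,B,C=d2@d2,o2@d2,o2@o2-.033**2;k=(-B-np.sqrt(B*B-A*C))/A;p=o2+k*d2
    return o+k*d,np.degrees(np.arctan2(-p[0],p[1]))
E
python3 - <<'E'
from h import *
im=cv2.imread("pics/w1.png")[:,:,::-1];c=np.load("w1c.npy",allow_pickle=True).item()
yaw=0
for i in range(3):
    f=canfit(im,c,list(range(125,162,4))+list(range(210,236,4)),(190,300),yaw);p=np.polyfit(f[:,0],f[:,1],1);yaw+=np.arctan(p[0])
    print(np.degrees(yaw),f[[0,-1]].round(4),f[:,2].mean())
s=f[:,1].mean()
w=(im.min(2)>120).astype(np.uint8);w=cv2.morphologyEx(w,cv2.MORPH_CLOSE,np.ones((7,7)));k=big(w,(215,155,255,215));(r)=cv2.minAreaRect(k);print(r,skin(c,*r[0],s,yaw))
k=big(red(im),(190,90,300,255)).reshape(-1,2);v0,v1=k[:,1].min(),k[:,1].max();print(v0,v1,onplane(c,243,v0,.04),onplane(c,247,v1,.04))
for q in((153,170),):print("glass",onplane(c,*q,0))
E
```

```text
1.2663287961100143 [[0.4371 0.1158 0.0285]
 [0.5618 0.1189 0.0318]] 0.029795447163928103
1.1587946493806658 [[0.4398 0.1061 0.0285]
 [0.5643 0.1062 0.0317]] 0.029751960175682594
1.168062550280397 [[0.4396 0.1069 0.0285]
 [0.5641 0.1073 0.0317]] 0.029756230493562137
((233.03553771972656, 184.49746704101562), (38.9008903503418, 25.64893913269043), 85.91438293457031) (array([0.50208684, 0.11064267, 0.0653771 ]), np.float64(11.14998293692403))
123 249 [0.43534897 0.12344425 0.04      ] [0.5914298  0.11881263 0.04      ]
glass [ 0.4919369  -0.00324372  0.        ]
```

{"method": "apply_moves", "body": {"steps": [0.3, -2, -3, 1, 0.7, -3.5, -6, 2, 0.7, -3.5, -10, 2, 0.7, -3.5, -14, 2, 0.7, -3.5, -17.5, 2, 0.7, -3.5, -20, 2, 0.7, -3.5, -21.3, 2, 0.7, -3.5, -21.3, 2]}}

```text
clock: 2.2
position: [0.4983, 0.1303, 0.0753]
ee_rot: [-0.004, -0.003, 1.0, -0.0]
contact_force: [-0.2, -0.0, 0.9]
width: -0.0001
gripper_force: 0.0
```

{"method": "apply_moves", "body": {"steps": [0, 0, -0.3, 0, 0, 0, -0.6, 0, 0, 0, -0.9, 0, 0, 0, -1.1, 0, 0, 0, -1.1, 0]}}

```text
clock: 2.62
position: [0.5019, 0.1294, 0.0677]
ee_rot: [0.0, -0.002, 1.0, 0.0]
contact_force: [-0.1, 0.2, 0.3]
width: -0.0004
gripper_force: 0.0
```

{"method": "apply_moves", "body": {"steps": [0, 0, -0.1, 0, 0, 0, -0.2, 0, 0, 0, -0.3, 0, 0, 0, -0.3, 0]}}

```text
clock: 2.95
position: [0.5022, 0.1295, 0.0656]
ee_rot: [0.001, -0.002, 1.0, 0.0]
contact_force: [-1.3, 0.2, 7.5]
width: 0.0002
gripper_force: 3.8
```

{"method": "apply_moves", "body": {"steps": [0, -0.4, 0, 0, 0, -0.9, 0, 0, 0, -1.5, 0, 0, 0, -2.1, 0, 0, 0, -2.7, 0, 0, 0, -3.3, 0, 0, 0, -3.8, -0.1, 0, 0, -4.1, -0.1, 0]}}

```text
clock: 3.62
position: [0.5023, 0.0876, 0.0653]
ee_rot: [0.001, -0.002, 1.0, -0.0]
contact_force: [-2.4, -0.8, 11.6]
width: 0.0002
gripper_force: 5.7
```

```bash
cat > look.py <<'E'
from rig import *
import sys
from h import *
s=get_state();c=calibration("wrist");im=get_image("wrist");n=sys.argv[1]
print(s["clock"],s["position"].round(4),s["contact_force"].round(1))
cv2.imwrite(f"pics/{n}.png",im[:,:,::-1]);np.save(n+"c.npy",c,allow_pickle=True)
E
python3 look.py w2
```

```text
3.6167 [0.5023 0.0876 0.0653] [-2.4 -0.8 11.6]
```

View pics/w2.png

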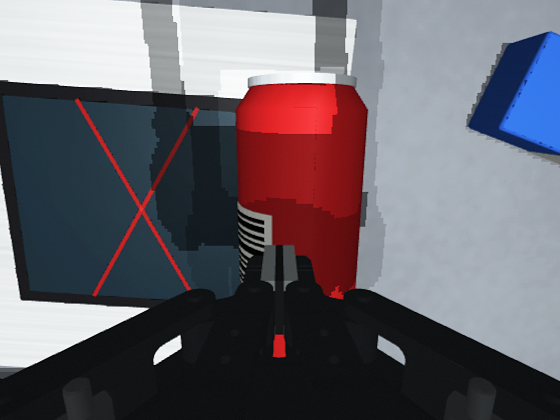

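The wrist view shows the can (columns 236–363 near row 180) rolling as planned. The barcode has turned to its right side (visible at columns 238–270). I compute the axis from the edges.

```bash
cat > axis.py <<'E'
import sys
from h import *
# axis y from two edge pixels of one row: name u0 u1 v
n=sys.argv[1];u0,u1,v=map(float,sys.argv[2:5]);c=np.load(n+"c.npy",allow_pickle=True).item();ds=[]
for u in(u0,u1):
    o,d=ray(c,u,v);d=d[1:]/np.hypot(*d[1:]);ds.append(d)
b=ds[0]+ds[1];y=o[1]+b[0]*(.033-o[2])/b[1]
print("axis y",y,"radius",np.sin(np.arccos(ds[0]@ds[1])/2)*np.hypot(y-o[1],o[2]-.033))
if len(sys.argv)>5: print("skin",skin(c,float(sys.argv[5]),float(sys.argv[6]),y))
E
python3 axis.py w2 236 368 110 270 230; python3 axis.py w2 237 363 180; python3 axis.py w2 238 358 280
```

```text
axis y 0.0983426749313088 radius 0.032834567990377164
skin (array([0.48804205, 0.08310423, 0.06227097]), np.float64(27.501441827768115))
axis y 0.09806634688255345 radius 0.03312126556159331
axis y 0.098076963762725 radius 0.03429362985596941
```

{"method": "apply_moves", "body": {"steps": [0, 0, 0.2, 0, 0, 0, 0.5, 0, 0, 0, 1.2, 0, 0, 1.1, 1.3, 0, 0, 2.2, 1.3, 0, 0, 2.2, 0.8, 0, 0, 2.2, 0.3, 0, 0, 2.2, 0, 0]}}

```text
clock: 4.33
position: [0.5019, 0.1114, 0.0644]
ee_rot: [0.0, -0.002, 1.0, 0.001]
contact_force: [-7.4, 3.8, 36.7]
width: -0.0
gripper_force: 18.8
```

{"method": "apply_moves", "body": {"steps": [0, 0, 0, 0, 0, -0.5, 0, 0, 0, -1.2, 0, 0, 0, -1.9, 0, 0, 0, -2.6, 0, 0, 0, -3.3, 0, 0, 0, -3.9, 0, 0, 0, -4.3, 0, 0]}}

```text
clock: 5.0
position: [0.502, 0.0666, 0.0654]
ee_rot: [0.001, -0.002, 1.0, -0.0]
contact_force: [-4.2, -1.9, 18.5]
width: 0.0002
gripper_force: 9.2
```

{"method": "apply_moves", "body": {"steps": [0, 0, 0.2, 0, 0, 0, 0.5, 0, 0, 0, 1.2, 0, 0, 1.1, 1.3, 0, 0, 2.2, 1.3, 0, 0, 2.2, 1.3, 0]}}

```text
clock: 5.5
position: [0.5016, 0.0915, 0.0761]
ee_rot: [-0.0, -0.003, 1.0, 0.001]
contact_force: [0.5, -0.9, -0.1]
width: -0.0001
gripper_force: 0.0
```

```bash
python3 look.py w3
```

```text
5.5 [0.5016 0.0915 0.0761] [ 0.5 -0.9 -0.1]
```

View pics/w3.png

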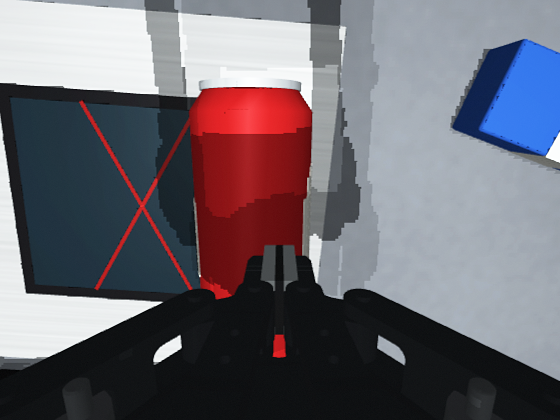

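The second stroke worked: the can now spans columns 192–311. The barcode is just a sliver at the left edge (197, 240), and the emblem is appearing at the right edge (306, 240).

```bash
python3 axis.py w3 190.5 312 110; python3 axis.py w3 192 309.5 180 201 245
```

```text
axis y 0.07637771963408925 radius 0.032171532253899356
axis y 0.07549506387261197 radius 0.03283653924252856
skin (array([0.50293457, 0.04946128, 0.05327911]), np.float64(52.08306221781656))
```

Run:
```python
from h import *
im=cv2.imread("pics/w3.png")[:,:,::-1];c=np.load("w3c.npy",allow_pickle=True).item()
for v in(225,240,255): print(v,[(u,tuple(int(a) for a in im[v,u])) for u in range(192,205)])
for v in (240,250):
  for u in(196,197,198,199,200,201): print(v,u,skin(c,u,v,.076)[1] )
```

```text
225 [(192, (16, 25, 31)), (193, (15, 24, 30)), (194, (20, 25, 27)), (195, (102, 105, 101)), (196, (134, 127, 123)), (197, (109, 71, 69)), (198, (89, 5, 8)), (199, (94, 10, 12)), (200, (96, 14, 15)), (201, (96, 13, 15)), (202, (98, 13, 14)), (203, (97, 11, 13)), (204, (99, 13, 15))]
240 [(192, (19, 27, 31)), (193, (18, 26, 31)), (194, (17, 25, 31)), (195, (19, 24, 27)), (196, (103, 106, 101)), (197, (137, 130, 125)), (198, (110, 72, 70)), (199, (90, 6, 7)), (200, (94, 12, 13)), (201, (95, 13, 14)), (202, (97, 14, 15)), (203, (98, 15, 16)), (204, (99, 12, 14))]
255 [(192, (38, 53, 64)), (193, (37, 55, 64)), (194, (36, 54, 63)), (195, (35, 53, 64)), (196, (16, 28, 34)), (197, (100, 102, 97)), (198, (137, 129, 125)), (199, (111, 71, 69)), (200, (90, 5, 7)), (201, (93, 10, 11)), (202, (96, 14, 15)), (203, (97, 14, 17)), (204, (98, 13, 15))]
240 196 nan
240 197 67.7957524577888
240 198 62.55938933139277
240 199 58.96708112217591
240 200 56.05736356688534
240 201 53.547511886540626
250 196 nan
250 197 nan
250 198 65.55016517839877
250 199 61.11300364972494
250 200 57.80123892431379
250 201 55.04319639133514h.py:32: RuntimeWarning: invalid value encountered in sqrt
  A,B,C=d2@d2,o2@d2,o2@o2-.033**2;k=(-B-np.sqrt(B*B-A*C))/A;p=o2+k*d2
```

{"method": "apply_moves", "body": {"steps": [0, -0.3, -0.4, 0, 0, -0.3, -0.7, 0, 0, -0.3, -0.9, 0, 0, -0.3, -1, 0, 0, -0.3, -1.1, 0, 0, -0.3, -1.15, 0, 0, -0.3, -1.15, 0]}}

```text
clock: 6.13
position: [0.5013, 0.0862, 0.0656]
ee_rot: [-0.0, -0.002, 1.0, 0.0]
contact_force: [-2.4, -0.6, 7.2]
width: 0.0002
gripper_force: 3.7
```

{"method": "apply_moves", "body": {"steps": [0, -0.5, 0, 0, 0, -1.2, 0, 0, 0, -1.9, 0, 0, 0, -2.6, 0, 0, 0, -3.3, -0.05, 0, 0, -4, -0.1, 0, 0, -4.5, -0.1, 0, 0, -4.8, -0.1, 0]}}

```text
clock: 6.8
position: [0.5015, 0.0373, 0.0648]
ee_rot: [-0.0, -0.002, 1.0, -0.0]
contact_force: [-2.5, -0.4, 5.4]
width: -0.0002
gripper_force: 2.9
```

{"method": "apply_moves", "body": {"steps": [0, 0, 0.2, 0, 0, 0, 0.5, 0, 0, 0, 1.2, 0, 0, 1.2, 1.3, 0, 0, 2.4, 1.3, 0, 0, 2.4, 1.3, 0]}}

```text
clock: 7.3
position: [0.5017, 0.0647, 0.077]
ee_rot: [0.0, -0.003, 1.0, 0.001]
contact_force: [0.1, 0.9, -0.3]
width: -0.0001
gripper_force: 0.0
```

```bash
python3 look.py w4
```

```text
7.3 [0.5017 0.0647 0.077 ] [ 0.1  0.9 -0.3]
```

View pics/w4.png

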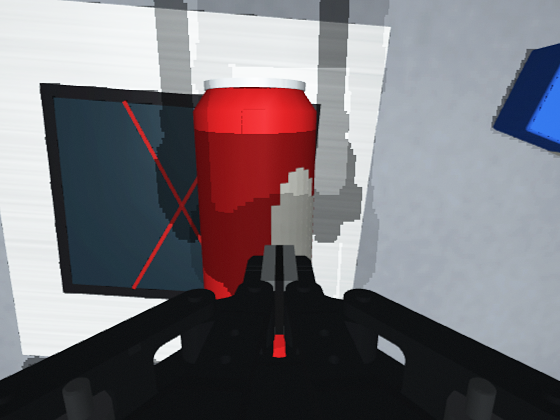

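The can now spans columns 195–316. The emblem is coming up from the left side, with its near end at (300,168) and its right boundary at column 272.

```bash
python3 axis.py w4 195 317 110 301 168; python3 axis.py w4 196.5 314.5 180 302 170
```

```text
axis y 0.05205076251852944 radius 0.03247298571749387
skin (array([0.46097245, 0.07515932, 0.05655832]), np.float64(-44.44781410942913))
axis y 0.05130471153457602 radius 0.03315617571724606
skin (array([0.46219247, 0.07578065, 0.05513433]), np.float64(-47.87600888532408))
```

{"method": "apply_moves", "body": {"steps": [0, 0, -0.4, 0, 0, 0, -0.8, 0, 0, 0, -1, 0, 0, 0, -1.1, 0, 0, 0, -1.2, 0, 0, 0, -1.25, 0, 0, 0, -1.25, 0]}}

```text
clock: 7.93
position: [0.5013, 0.0622, 0.0654]
ee_rot: [-0.0, -0.002, 1.0, 0.0]
contact_force: [-3.9, 1.4, 10.1]
width: -0.0001
gripper_force: 5.5
```

{"method": "apply_moves", "body": {"steps": [0, -0.5, 0, 0, 0, -1.2, 0, 0, 0, -2, 0, 0, 0, -2.8, 0, 0, 0, -3.6, -0.05, 0, 0, -4.3, -0.1, 0, 0, -4.9, -0.1, 0, 0, -5.2, -0.1, 0]}}

```text
clock: 8.6
position: [0.5014, 0.009, 0.0643]
ee_rot: [-0.0, -0.002, 1.0, -0.0]
contact_force: [-2.4, -0.2, 6.4]
width: 0.0001
gripper_force: 3.5
```

{"method": "apply_moves", "body": {"steps": [0, 0, 0, 0, 0, 0, 0.15, 0, 0, 0, 0.4, 0, 0, 0, 0.8, 0, 0, 0, 2, 0, -2, 0, 5, 0, -4, 0, 8, 0, -4, 0, 8, 0]}}

```text
clock: 9.27
position: [0.4612, 0.0103, 0.1476]
ee_rot: [0.002, -0.002, 1.0, -0.0]
contact_force: [0.1, 0.0, -0.4]
width: -0.0002
gripper_force: 0.0
```

```bash
python3 look.py w5
```

```text
9.2667 [0.4612 0.0103 0.1476] [ 0.1  0.  -0.4]
```

View pics/w5.png

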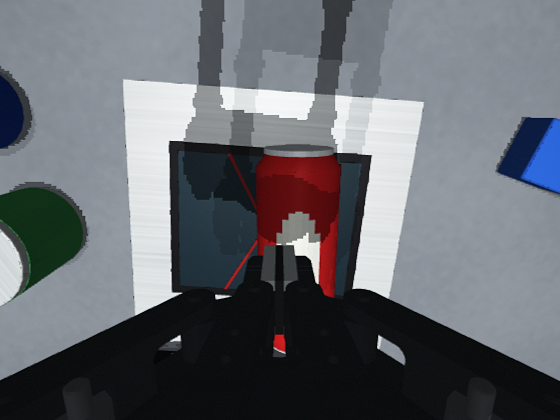

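The can spans columns 257–340. The emblem's near end is at (299,213), nearly on the can's centre line. I check this in numbers, and check again after moving clear.

```bash
python3 axis.py w5 257 340.5 190 299 214; python3 axis.py w5 257.5 340 235 298 230
```

```text
axis y 0.02537815352410016 radius 0.03287929457756387
skin (array([0.46288495, 0.02415617, 0.06597737]), np.float64(2.1221426999933724))
axis y 0.02611789408739418 radius 0.03372558635350974
skin (array([0.47490097, 0.02368689, 0.06591034]), np.float64(4.2246203588449385))
```

{"method": "apply_moves", "body": {"steps": [-3, 0, 2, 0, -6, 0, 4, 0, -9, 0, 6, 0, -12, 0, 8, 0, -12, 0, 8, 0, -12, 0, 8, 0]}}

```text
clock: 9.82
position: [0.3418, 0.0103, 0.2238]
ee_rot: [0.002, -0.002, 1.0, -0.0]
contact_force: [0.6, -0.3, -0.1]
width: -0.0003
gripper_force: 0.0
```

Run:
```python
from rig import *
import cv2,numpy as np
from h import *
c=calibration("top");im=get_image("top");cv2.imwrite("pics/t2.png",im[:,:,::-1])
cv2.imwrite("pics/t2c.png",cv2.resize(im[130:270,190:430,::-1],None,fx=3,fy=3))
print(get_state()["contact_force"])
for n,p in(("axis",(.5,.025,.066)),):print(n,proj(c,p))
```

```text
[-0.21388836  0.05935445  0.23326044]
axis (np.float64(292.0058087097102), np.float64(213.19916983326425))
```

View pics/t2c.png

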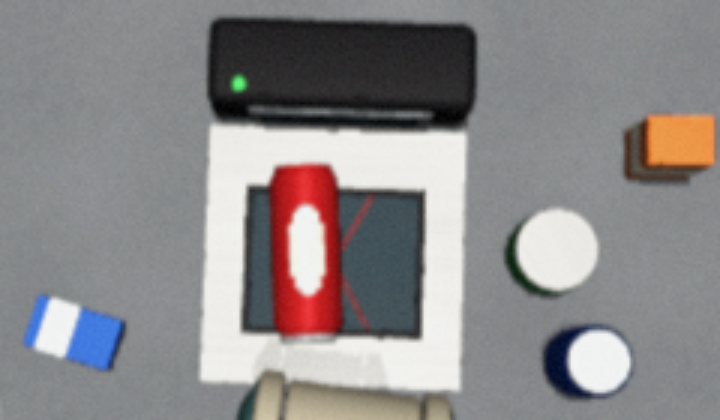

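The crop shows the emblem facing up at (307,250), centred on the can (columns 272–340). The can lies over the glass, the other goods are where they were, and the arm is clear. I hand the job in.

```bash
python3 -c "
from rig import *
print(sign_off())"
```

```text
the job is handed in; nothing more can be done
None
```

I rolled the can right in four fingertip strokes, and it lies over the glass with its barcode about 2–4° from straight down, the arm clear and the other goods not visibly moved; I handed the job in at about 10 s, but no verdict came back.

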